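# Crank a sample bottle under the dosing nozzle

### The arm

A 6-joint arm with a two-finger parallel gripper is mounted at the origin on the work surface. World frame = base frame: x ahead of the robot, y to its left, z up, the work surface at z = 0. Lengths are in m, angles in rad, forces in N, time in s.
With the tool pointing down it reaches from about 0.25 to 0.725 m from the base axis. Payload 9.7 kg.
Tool frame: the origin (TCP) lies midway between the tips of the shut fingers; the grasp point (between the pads) lies 19 mm behind it; z points along the fingers, y is the direction in which the jaws open and shut (so a half turn about z gives the same grasp; the last joint's range is limited). The gripper opens to 85 mm and grips with 20 to 120 N. Pads are 22 mm wide; open, the fingers measure 114 mm over their backs; the gripper's body (76 mm by 85 mm) begins 54 mm behind the grasp point. The pads swing forward as they close: fully open they stand 13 mm farther back than shut.
Start: joints at [-1.114, 0.087, 0.176, 1.66, 0, 1.571], TCP at [0.243, -0.494, 0.231] pointing down, gripper open.
Joint ranges: [-3.13, 3.13], [-0.85, 1.81], [-1.15, 1.24], [-2.2, 2.28], [-1.44, 1.52], [-3.14, 3.14]. Speed limits (rad/s): [2.22, 2.22, 2.57, 3.14, 3.14, 3.14].

### API

Orientations are given as a rotation vector (axis times angle).
In Python, from workcell import manip gives the robot as it stands.
- The arm moves only by the tool servo_tool, never from a script. Its argument "commands" is text: rows parted by semicolons, each of 5 numbers parted by spaces: the finger opening in cm, from 0 to 8.54, then the shift along the tool's x, y, z in cm, then the turn about the tool's z in degrees. In form: hand dx dy dz turn; .... A call has 1 to 20 rows; each row shifts and turns the commanded pose from where the row before left it, along the tool's axes as they then stand; what a row does not reach is not made up. A row lasts 1/10 s, in which the tool goes at most 50 mm and 8.59 degrees, less where a joint would pass 70% of its speed; a pose out of reach is approached as far as the arm can. A call with a gripper value outside its range is refused whole. The fingers move at their own pace and stop on an object; "squeeze" is the grip in N (left out, the last holds). Time passes only in rows, so rows that do not move let the fingers close. It gives the time, the measured TCP pose, the force and the opening at its end, in the units of the state.
- manip.get_obs(): the state, without advancing time (a new reading comes with each control period).
- manip.grab_frame(name): name is "scene" or "top"; returns (picture, depth): 384x512x3 uint8, red, green, blue; 384x512 float32, m along the optical axis (not along the pixel's ray), 0 where there is no reading.
- manip.camera_info(name): a dict with "intrinsics" (3x3 intrinsics, pixels), "extrinsics" (4x4, takes a point from camera to world coordinates). Camera axes: x right, y down, z forward; pixel columns grow to the right and rows downward; lengths in m; the calibration is good to about 2 mm. A picture is of the moment at which its call begins. camera_info takes no time and is no camera call.
- manip.close_job(): hands the job in, once; it reports no verdict.
The state is a dict: "time_s": time; "joint_pos": joint angles; "qd": joint speeds; "tau": joint torques, N m; "position": TCP position; "eef_rot": TCP orientation; "ft_force": force on the tool from outside, world axes, zero at the start; "wrist_torque": the same for the moment, N m; "finger_gap": opening from 0.0 (shut) to 1.0 (fully open).
Only numpy, scipy, OpenCV 4.12 (cv2) and the standard library are available. Lean on these libraries where they do the work, as an engineer would, in place of code of your own. Each camera call takes 0.05 s, during which the arm holds its last target.

### The job

Stand the open white bottle upright in the shuttle's tray, let go of it, and then wind the shuttle's hand crank until the bottle's mouth is centred under the dosing nozzle (not under the lamp). Move the tray only by the crank, and leave the bottle standing, the crank released and the other things on the bench where they are.

Things in the scene. Friction and masses are not known exactly. Their poses are not given: they have to be found in the camera images.
- bottle_center (a point): Open empty white plastic bottle, 100 mm tall, about 0.12 kg: straight round body 56 mm in diameter up to 72 mm, then a shoulder, then a neck 42 mm in diameter from 82 to 100 mm, dark open mouth, no cap. Point: on its axis, 50 mm above its underside; z up along the axis. It stands on the bench at the left or right; the taller bottle with a grey cap is on the other side.
- bottle_mouth (a point): Centre of the mouth of the same bottle, at its top, 50 mm above bottle_center.
- crank (a joint): Angle of the hand crank in rad, anticlockwise from above positive; end stops near -9.6 and 9.6 (three turns in all). Anticlockwise moves the tray towards +y of the tray's axes, clockwise towards -y, 18 mm per rad (113 mm per turn). At 0 the tray is at the middle of the rail, level with the crank axis. Stiff (0.25 N m, some 5 N at the handle); stays where it is left.
- crank_axis (a point): Point on the crank's upright axis, at the height of crank_grip, 130 mm above the bench and 160 mm from the rail's centre line, on the robot's side of it. A steel arm runs from the axis out to the handle, its upper face 39 mm below this point.
- crank_grip (a point): Point in the crank's upright black flat-sided handle, 50 mm out from the axis, 130 mm above the bench. Handle: 30 mm along the crank arm, 16 mm thick across it, its top 21 mm above this point, its foot 39 mm below, on the arm. x points outwards along the arm, y anticlockwise, z up. It does not spin on the arm: a gripper holding its flat sides must turn with the crank.
- nozzle_tip (a point): Lower end of the steel dosing nozzle (10 mm thick), 160 mm above the bench, over the rail's centre line, 125 to 145 mm from the rail's middle towards +y or -y. It hangs under a white block 40 x 40 mm, 242 mm high, held by a column 105 mm behind the rail. A bottle in the tray passes below it with 15 mm to spare.
- lamp_face (a point): Centre of the underside of a round black inspection lamp, 72 mm in diameter, 204 mm above the bench, over the rail on the side opposite the nozzle, on a column like that of the nozzle. Not to be used.
- capped: Bystander: white bottle with grey cap, 68 mm in diameter, 160 mm tall, loose. Origin: centre of its underside.
- beaker: Bystander: clear beaker, 66 mm in diameter, 75 mm tall, loose, between the crank and the rail to the left. Origin: centre of its underside.
- dishes: Bystander: stack of clear round dishes, 90 mm in diameter, 47 mm tall, loose, between the crank and the rail to the right. Origin: centre of its underside.
- jar: Bystander: glass jar with a steel cap, 74 mm in diameter, 85 mm tall, loose, at the right. Origin: centre of its underside.
- tipbox: Bystander: grey box with a clear cover, 88 x 123 mm, 61 mm tall, loose, at the left. Origin: centre of its underside.
- carriage: The shuttle's square aluminium tray, 84 mm outside, 74 mm inside, lip 6 mm high, riding on a rail along its y axis (robot's left, give or take a small yaw; x points away from the robot). Origin: centre of its inner floor, on which the bottle stands, 45 mm above the bench. It moves only when the crank is turned (or if pushed with over 12 N). Nothing overhangs it at its starting place.

How it is judged:
By the outcome, as a careful person would: the job done as asked, in the order asked, and still so for the second after the job is handed in, with the robot touching nothing.
It also fails if it takes over 72 s, if anything falls off the work surface, if the arm or the gripper's body presses on something with over 40 N, if the wrist force passes 120 N, or if a joint passes its speed limit or range.

## Working session

There is one attempt and no reset: what is moved stays moved. The work goes in short steps, Python scripts to look and compute and a tool call to move; the robot and the scene stay as the last step left them, time stands still between calls to the robot, and variables do not carry over. Pictures are saved under pics/ and viewed, and the job is handed in when it is done.

Besides the shell and the picture viewer there is one more tool, called after ">>>" by a JSON object that holds its "op" and its "data". servo_tool: Moves the arm, as the interface text tells. Its arguments: {"type":"object","properties":{"commands":{"type":"string"},"squeeze":{"type":"number"}},"required":["commands"]}

```bash
ls; mkdir -p pics; python3 - <<'E'
from workcell import manip
import cv2,numpy as np
o=manip.get_obs()
for k,v in o.items(): print(k,np.round(v,4))
for n in ("scene","top"):
    im,d=manip.grab_frame(n); ci=manip.camera_info(n)
    np.savez(f"pics/{n}0.npz",im=im,d=d,K=ci["intrinsics"],E=ci["extrinsics"])
    cv2.imwrite(f"pics/{n}0.png",im[:,:,::-1]); print(n,ci)
E
```

```text
pics
time_s 0.0
joint_pos [-1.114   0.0875  0.1751  1.6598  0.      1.5708]
qd [ 0.0003 -0.0004  0.0001 -0.0014  0.0009 -0.0013]
tau [ 2.00000e-04 -5.20391e+01  4.64801e+01  1.64000e-02  0.00000e+00
  0.00000e+00]
position [ 0.2425 -0.4934  0.2306]
eef_rot [-3.0587e+00 -7.1100e-01  4.0000e-04]
ft_force [-0.8574  0.6264  0.1701]
wrist_torque [ 0.0329  0.0329 -0.0048]
finger_gap 1.0008
scene {'intrinsics': array([[351.05616845,   0.        , 252.38177744],
       [  0.        , 351.05616845, 191.21508212],
       [  0.        ,   0.        ,   1.        ]]), 'extrinsics': array([[-0.17850696,  0.76862861, -0.61428441,  1.19268099],
       [ 0.98393364,  0.14143679, -0.10895058,  0.13846774],
       [ 0.00313989, -0.62386353, -0.78152699,  0.96080478],
       [ 0.        ,  0.        ,  0.        ,  1.        ]])}
top {'intrinsics': array([[374.80411633,   0.        , 255.79488302],
       [  0.        , 374.80411633, 188.97440131],
       [  0.        ,   0.        ,   1.        ]]), 'extrinsics': array([[-1.91067087e-03, -9.92218399e-01,  1.24494974e-01,
         4.00695337e-01],
       [-9.99982106e-01,  1.19001281e-03, -5.86275936e-03,
         2.78170640e-02],
       [ 5.66898709e-03, -1.24503948e-01, -9.92202918e-01,
         1.51756885e+00],
       [ 0.00000000e+00,  0.00000000e+00,  0.00000000e+00,
         1.00000000e+00]])}
```

View pics/scene0.png

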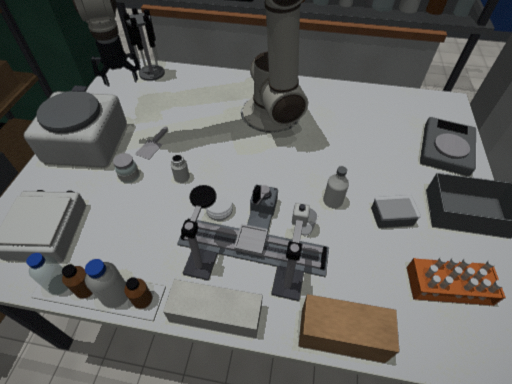

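View pics/top0.png

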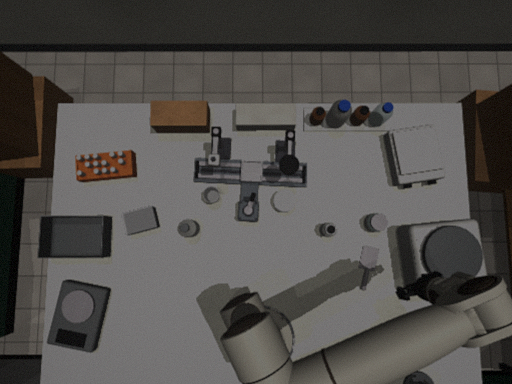

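The top picture shows the open bottle (dark mouth) near (328,230), the capped one at (188,229), and the tray at (250,172). The crank is at (249,208), with the nozzle block left at (213,160) and the lamp right at (289,163). Next I'll zoom in and measure.

```bash
cat > h.py <<'E'
import numpy as np,cv2
def load(n):
    z=np.load(f"pics/{n}.npz"); return z["im"],z["d"],z["K"],z["E"]
def cloud(d,K,E):
    v,u=np.mgrid[:d.shape[0],:d.shape[1]]
    P=np.stack([(u-K[0,2])/K[0,0]*d,(v-K[1,2])/K[1,1]*d,d],-1)
    return P@E[:3,:3].T+E[:3,3]
def crop(n,u0,u1,v0,v1,s,out):
    im=load(n)[0][v0:v1,u0:u1,::-1]; im=cv2.resize(im,None,fx=s,fy=s,interpolation=cv2.INTER_CUBIC)
    cv2.imwrite(f"pics/{out}.png",cv2.convertScaleAbs(im,alpha=1.3,beta=15))
E
python3 - <<'E'
from h import *
crop("top0",180,350,120,250,4.5,"topc"); crop("scene0",165,365,145,300,4,"scc")
for n in("top0","scene0"):
    im,d,K,E=load(n);W=cloud(d,K,E);x,y,z=np.moveaxis(W,-1,0);ok=d>0
    # height map clusters
    m=(ok&(z>.02)&(x>.2)&(x<.75)&(abs(y)<.4)).astype('u1')
    nl,l,st,c=cv2.connectedComponentsWithStats(m)
    for i in range(1,nl):
        if st[i,4]>25:
            q=W[l==i];t=q[q[:,2]>q[:,2].max()-.012]; print(n,st[i],"med top",np.round(t.mean(0),4),len(t),"zmax",q[:,2].max().round(3))
E
```

```text
top0 [ 194  136  112   86 2341] med top [0.6659 0.1683 0.2551] 17 zmax 0.26
top0 [203 185  17  17 107] med top [0.5674 0.1965 0.0746] 44 zmax 0.081
top0 [273 189  23  23 413] med top [ 0.5428 -0.0926  0.0473] 373 zmax 0.054
top0 [178 219  21  18 299] med top [0.4345 0.2797 0.1591] 59 zmax 0.165
top0 [319 222  17  14 194] med top [ 0.4287 -0.2606  0.1003] 86 zmax 0.108
top0 [243 291  15   5  46] med top [0.2015 0.028  0.1996] 3 zmax 0.205
top0 [ 382  298   74   33 1414] med top [ 0.2136 -0.3792  0.6874] 292 zmax 0.694
top0 [240 311  34  15 370] med top [0.2033 0.0184 0.6328] 31 zmax 0.64
scene0 [268   0  15   7  57] med top [0.2046 0.0211 0.54  ] 46 zmax 0.545
scene0 [171 154  18  26 360] med top [ 0.4247 -0.2573  0.0998] 105 zmax 0.106
scene0 [324 166  25  40 667] med top [0.4324 0.2817 0.1596] 76 zmax 0.165
scene0 [ 184  185  107   77 3440] med top [ 0.6629 -0.093   0.2233] 466 zmax 0.232
scene0 [292 203  26  41 663] med top [0.6644 0.1698 0.2542] 38 zmax 0.258
scene0 [297 244  30  26 335] med top [0.6696 0.2583 0.0337] 94 zmax 0.04
```

View pics/topc.png

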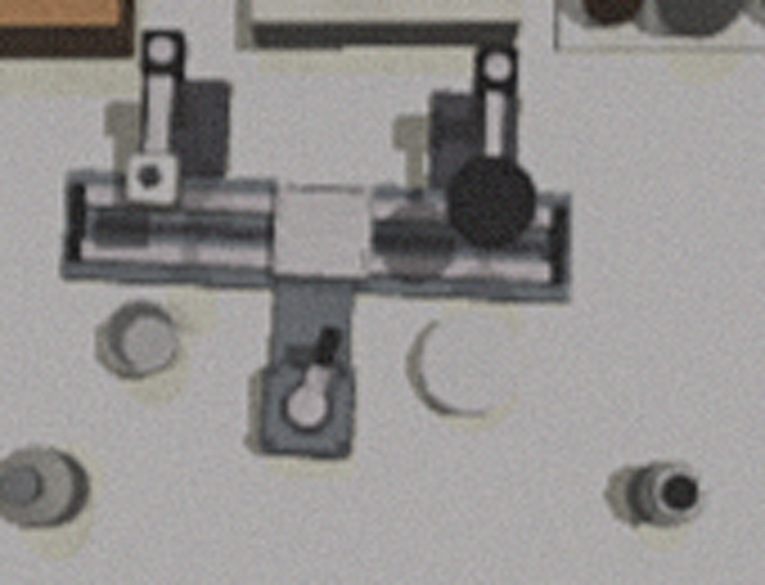

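View pics/scc.png

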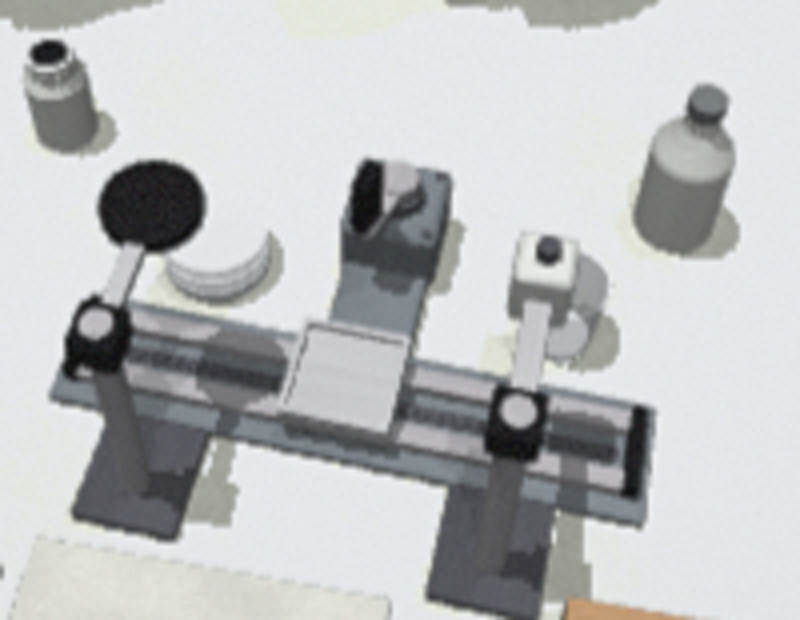

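```bash
cat >> h.py <<'E'
def onplane(uv,K,E,z):
    uv=np.atleast_2d(np.float64(uv)); r=np.c_[(uv-K[:2,2])/[K[0,0],K[1,1]],np.ones(len(uv))]@E[:3,:3].T
    return E[:3,3]+r*((z-E[2,3])/r[:,2:])
def proj(P,K,E):
    c=(np.atleast_2d(P)-E[:3,3])@E[:3,:3]; q=c@K.T; return q[:,:2]/q[:,2:]
E
python3 - <<'E'
from h import *
from scipy.optimize import least_squares
for n in("top0","scene0"):
    im,d,K,E=load(n);W=cloud(d,K,E);ok=d>0
    def sel(c,r,z0,z1): 
        q=W[ok&(np.hypot(W[...,0]-c[0],W[...,1]-c[1])<r)&(W[...,2]>z0)&(W[...,2]<z1)]; return q
    q=sel((.427,-.259),.045,.012,.068)
    f=least_squares(lambda p:np.hypot(q[:,0]-p[0],q[:,1]-p[1])-.028,(.427,-.259),loss='soft_l1',f_scale=.002)
    print(n,"bottle body fit",f.x.round(4),len(q),np.abs(f.fun).mean().round(4))
    # dark mouth
    g=im.max(2); m=((g<70)&ok&(np.hypot(W[...,0]-.427,W[...,1]+.259)<.03)).astype('u1')
    v,u=np.nonzero(m); print(" mouth px",u.mean(),v.mean(),len(u),onplane((u.mean(),v.mean()),K,E,.1).round(4))
    # block top
    q=sel((.63,.14),.06,.232,.2475); print(" block top",len(q),np.r_[q.min(0),q.max(0)].round(4),q.mean(0).round(4))
    q=sel((.60,-.09),.07,.195,.25); print(" lamp",len(q),np.r_[q.min(0),q.max(0)].round(4),q.mean(0).round(4))
    # crank handle
    q=sel((.55,.0),.08,.125,.16); print(" handle",len(q),np.r_[q.min(0),q.max(0)].round(4),q.mean(0).round(4))
    q=sel((.53,.02),.09,.08,.1); print(" arm",len(q),np.r_[q.min(0),q.max(0)].round(4))
    q=sel((.64,.03),.05,.038,.049); print(" tray floor",len(q),np.r_[q.min(0),q.max(0)].round(4),q.mean(0).round(4))
E
python3 - <<'E'
from h import *
crop("top0",225,275,150,225,8,"a1");crop("scene0",235,285,180,260,8,"a2");crop("top0",195,235,120,175,10,"a3")
E
```

```text
top0 bottle body fit [ 0.4284 -0.2609] 35 0.0004
 mouth px 325.8062015503876 229.43410852713177 129 [[ 0.4247 -0.2439  0.1   ]]
 block top 92 [0.6459 0.1483 0.2331 0.6841 0.1861 0.2475] [0.663  0.1656 0.2406]
 lamp 242 [ 0.6177 -0.1289  0.2109  0.6699 -0.0614  0.2304] [ 0.6446 -0.094   0.2219]
 handle 37 [0.533  0.0264 0.1259 0.5615 0.045  0.155 ] [0.5465 0.0346 0.148 ]
 arm 102 [0.4804 0.0225 0.0805 0.5529 0.0686 0.0999]
 tray floor 257 [ 0.6176 -0.0018  0.038   0.6864  0.0779  0.049 ] [0.6527 0.036  0.0446]
scene0 bottle body fit [ 0.4209 -0.2589] 167 0.0011
 mouth px 181.5 165.42391304347825 92 [[ 0.4507 -0.2333  0.1   ]]
 block top 149 [0.6428 0.1499 0.2321 0.6829 0.1896 0.2473] [0.6666 0.1669 0.2411]
 lamp 367 [ 0.614  -0.1273  0.2089  0.6694 -0.0582  0.2261] [ 0.6439 -0.0916  0.2222]
 handle 79 [0.5306 0.0261 0.1251 0.5593 0.0461 0.1555] [0.5483 0.0367 0.1439]
 arm 129 [0.4792 0.0261 0.0801 0.5585 0.0732 0.0997]
 tray floor 480 [ 0.6123 -0.0036  0.0402  0.6876  0.0772  0.049 ] [0.6503 0.0368 0.0454]
```

View pics/a1.png

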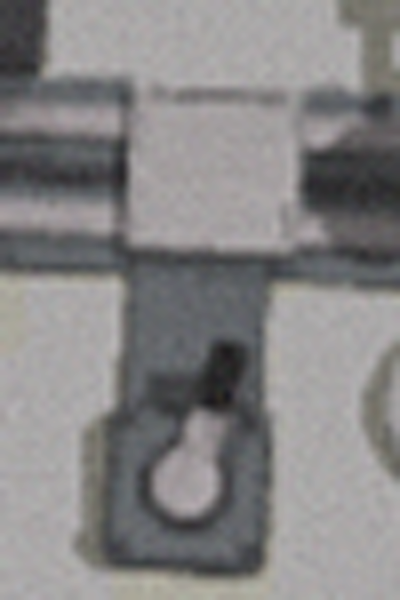

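View pics/a2.png

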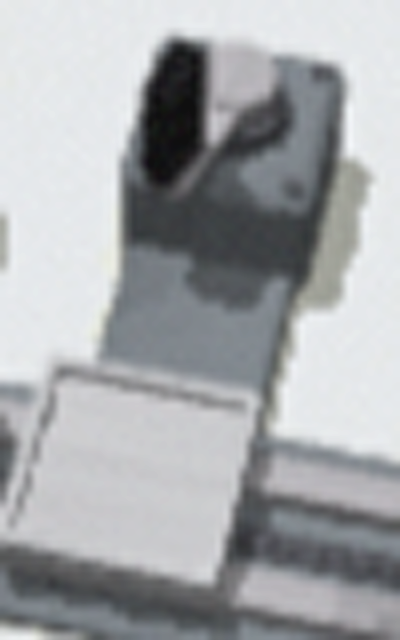

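View pics/a3.png

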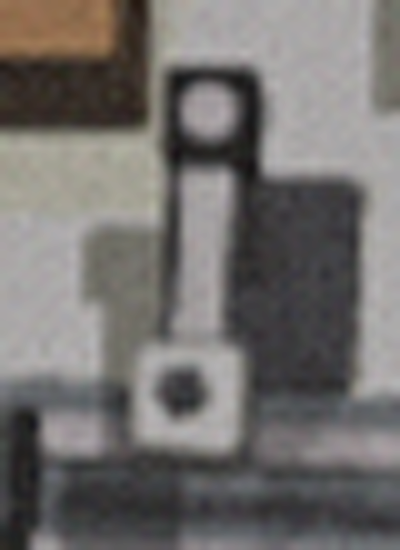

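```bash
python3 - <<'E'
from h import *
from scipy.optimize import least_squares
for n in("top0","scene0"):
    im,d,K,E=load(n);W=cloud(d,K,E);ok=d>0
    def box(x0,x1,y0,y1,z0,z1):
        q=W[...,0],W[...,1],W[...,2]
        return ok&(q[0]>x0)&(q[0]<x1)&(q[1]>y0)&(q[1]<y1)&(q[2]>z0)&(q[2]<z1)
    def rect(m):
        l=cv2.connectedComponents(m.astype('u1'))
        return cv2.minAreaRect((W[m][:,:2]*1000).astype('f4'))
    print(n,"lamp",np.round(cv2.minEnclosingCircle((W[box(.55,.678,-.14,-.045,.2,.24)][:,:2]*1000).astype('f4'))[0],1),cv2.minEnclosingCircle((W[box(.55,.678,-.14,-.045,.2,.24)][:,:2]*1000).astype('f4'))[1])
    print(" block",rect(box(.62,.70,.12,.2,.225,.255)))
    print(" tray",rect(box(.59,.71,-.03,.1,.0415,.06)))
    m=box(.56,.75,-.3,.4,.012,.04); print(" rail",rect(m),m.sum())
    # disc of crank hub: bright pixels near
    g=im.min(2); m=box(.46,.60,-.02,.1,.083,.115)&(g>140); v,u=np.nonzero(m); print(" hub/arm bright",W[m].mean(0).round(4),m.sum(),W[m][:,2].round(3)[:8])
    mh=box(.5,.6,-.02,.1,.142,.16); print(" handle top rect",rect(mh),mh.sum(),np.median(W[mh],0).round(4))
E
python3 - <<'E'
from h import *
# overlays with model
def draw(n,out,u0,u1,v0,v1,s,bx,nz,th,cr):
    im,d,K,E=load(n); pic=cv2.resize(im[v0:v1,u0:u1,::-1],None,fx=s,fy=s,interpolation=cv2.INTER_CUBIC)
    def pl(P,c):
        p=((proj(P,K,E)-[u0,v0]+.5)*s).astype(int); cv2.polylines(pic,[p],True,c,1)
    t=np.linspace(0,6.2832,40)[:-1]
    circ=lambda c,r,z:np.c_[c[0]+r*np.cos(t),c[1]+r*np.sin(t),0*t+z]
    pl(circ(bx,.028,0),(0,255,0));pl(circ(bx,.021,.1),(0,0,255));pl(circ(bx,.028,.072),(0,255,0))
    ex=np.array([np.cos(th),np.sin(th)]);ey=np.array([-ex[1],ex[0]])
    sq=lambda c,a,b,z,ex=ex,ey=ey:np.array([[*(np.array(c)+i*a*ex+j*b*ey),z] for i,j in((1,1),(1,-1),(-1,-1),(-1,1))])
    pl(sq(nz[:2],.02,.02,.242),(0,0,255))
    o=np.array(nz[:2])-ey*nz[2]  # rail middle
    ax=o-.16*ex
    tr=o+ey*.018*cr*1.0
    pl(sq(tr,.042,.042,.051),(255,0,0));pl(circ(ax,.02,.091),(0,255,255))
    pl(circ(o+ey*(-nz[2]),.036,.204),(255,0,255))
    return pic,pl,ax,ex,ey,sq
import pickle
E
```

```text
top0 lamp [653.1 -94.9] 35.593265533447266
 block ((668.4467163085938, 167.5775604248047), (37.87745666503906, 44.2258186340332), 87.9233169555664)
 tray ((660.9090576171875, 37.79938507080078), (83.8843002319336, 85.3482437133789), 86.89140319824219)
 rail ((654.9827880859375, 60.63153076171875), (641.20703125, 189.92144775390625), 89.98057556152344) 1795
 hub/arm bright [nan nan nan] 0 []
 handle top rect ((547.8554077148438, 34.0536003112793), (15.264101028442383, 27.69142723083496), 72.51915740966797) 33 [0.5469 0.0337 0.1507]
scene0 lamp [648.9 -93.3] 35.97638702392578
 block ((663.4592895507812, 170.0211181640625), (39.743045806884766, 40.114532470703125), 86.9664535522461)
 tray ((654.61376953125, 38.7991943359375), (84.68180084228516, 87.72428131103516), 87.27386474609375)
 rail ((655.118896484375, 44.54154968261719), (189.68809509277344, 459.9885559082031), 0.009064601734280586) 3118
 hub/arm bright [0.4792 0.0497 0.0935] 1 [0.094]
 handle top rect ((544.3203735351562, 35.88595962524414), (15.735246658325195, 27.72892951965332), 71.7958755493164) 50 [0.5462 0.0368 0.1507]<stdin>:16: RuntimeWarning: Mean of empty slice.
  ret = um.true_divide(
```

```bash
cat >> h.py <<'E'
from scipy.spatial.transform import Rotation as R
def state():
    from workcell import manip
    o=manip.get_obs(); M=R.from_rotvec(o["eef_rot"]).as_matrix()
    yaw=np.degrees(np.arctan2(M[1,1],M[0,1]))  # direction of tool y
    print("t",round(float(o["time_s"]),2),"pos",np.round(o["position"],4),"tooly yaw",round(yaw,2),"tilt",np.round(M[:,2],3),"q",np.round(o["joint_pos"],3),"F",np.round(o["ft_force"],1),"gap",round(float(o["finger_gap"]),3))
    return o,M,yaw
def plan(target,yawy=None):
    o,M,yaw=state(); d=(np.array(target)-o["position"])@M*100
    print("tool shift cm",d.round(2),"dist",np.linalg.norm(d).round(1), "" if yawy is None else "turn deg (tool z) %.1f"%(-((yawy-yaw+90)%180-90)))
E
python3 - <<'E'
from h import *
plan((.4247,-.26,.231),90)
plan((.4247,-.26,.17),0)
im,d,K,E=load("top0"); print(onplane((248.4,211.2),K,E,.091))
im,d,K,E=load("scene0"); print(onplane((235+235/8,180+85/8),K,E,.091))
crop("top0",300,400,200,260,7,"a4")
E
```

```text
t 0.1 pos [ 0.2425 -0.4934  0.2306] tooly yaw -63.83 tilt [-0.001  0.001 -1.   ] q [-1.114  0.087  0.175  1.66  -0.     1.571] F [-0.1  1.5  0.3] gap 1.001
tool shift cm [ 2.665e+01 -1.291e+01 -2.000e-02] dist 29.6 turn deg (tool z) 26.2
t 0.1 pos [ 0.2425 -0.4934  0.2306] tooly yaw -63.83 tilt [-0.001  0.001 -1.   ] q [-1.114  0.087  0.175  1.66  -0.     1.571] F [-0.1  1.5  0.3] gap 1.001
tool shift cm [ 26.65 -12.91   6.08] dist 30.2 turn deg (tool z) -63.8
[[0.49444193 0.04770581 0.091     ]]
[[0.49975979 0.05423272 0.091     ]]
```

View pics/a4.png

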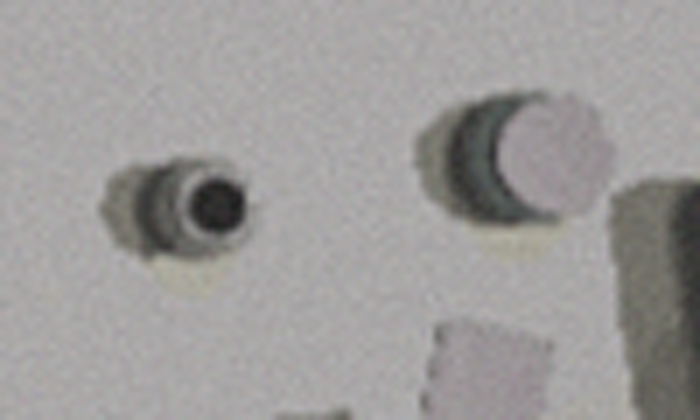

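>>> {"op": "servo_tool", "data": {"commands": "8.5 3.8 -1.84 0 0;8.5 3.8 -1.84 0 0;8.5 3.8 -1.84 0 0;8.5 3.8 -1.84 0 0;8.5 3.8 -1.84 0 0;8.5 3.8 -1.84 0 0;8.5 3.8 -1.84 0 0;8.5 0 0 0 -8;8.5 0 0 0 -8;8.5 0 0 0 -8;8.5 0 0 0 -8;8.5 0 0 0 -8;8.5 0 0 0 -8;8.5 0 0 0 -8;8.5 0 0 0 -8;8.5 0 0 0 0;8.5 0 0 0 0", "squeeze": 30}}

```text
time_s: 1.8
position: [0.4244, -0.2606, 0.2311]
eef_rot: [-2.222, -2.22, 0.0]
ft_force: [0.3, -0.0, 0.3]
finger_gap: 0.996
```

```bash
python3 - <<'E'
from h import *
plan((.4247,-.26,.036),0)
E
```

```text
t 1.8 pos [ 0.4244 -0.2606  0.2311] tooly yaw -0.06 tilt [-0.  0. -1.] q [-0.551 -0.037  0.049  1.657  0.     1.021] F [ 0.3 -0.   0.3] gap 0.996
tool shift cm [ 0.06  0.03 19.51] dist 19.5 turn deg (tool z) -0.1
```

>>> {"op": "servo_tool", "data": {"commands": "8.5 0.06 0.03 3 0;8.5 0 0 3 0;8.5 0 0 3 0;8.5 0 0 2.5 0;8.5 0 0 2 0;8.5 0 0 2 0;8.5 0 0 2 0;8.5 0 0 2 0;8.5 0 0 0 0;8.5 0 0 0 0"}}

```text
time_s: 2.8
position: [0.4247, -0.26, 0.0366]
eef_rot: [-2.22, -2.222, 0.0]
ft_force: [0.2, 0.4, 0.1]
finger_gap: 0.994
```

```bash
python3 - <<'E'
from h import *
from workcell import manip
im,d=manip.grab_frame("scene"); ci=manip.camera_info("scene")
np.savez("pics/scene1.npz",im=im,d=d,K=ci["intrinsics"],E=ci["extrinsics"]); crop("scene1",130,240,100,200,7,"b1"); state()
E
```

```text
t 2.85 pos [ 0.4252 -0.2603  0.0373] tooly yaw 0.09 tilt [ 0.001 -0.    -1.   ] q [-0.549 -0.022 -0.312  1.281 -0.     1.02 ] F [-0.1 -0.2  0.3] gap 0.995
```

View pics/b1.png

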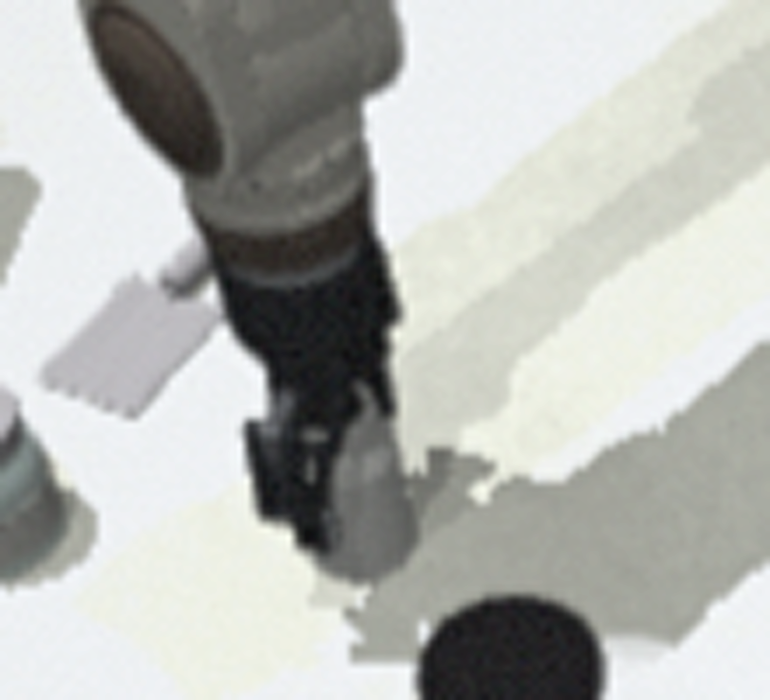

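```bash
python3 - <<'E'
from h import *
im,d,K,E=load("scene1")
W=cloud(d,K,E)
for nm,P in dict(tcp=(.425,-.26,.037),near=(.475,-.26,.045),far=(.375,-.26,.045),mouth=(.425,-.26,.1),left=(.425,-.232,.03),right=(.425,-.288,.03)).items():
    print(nm,((proj(P,K,E)[0]-[130,100]+.5)*7).round())
for u,v in((280,490),(310,540),(370,560),(370,500),(370,420),(265,470),(350,470)):
    a,b=130+u//7,100+v//7; print((u,v),W[b,a].round(3),im[b,a])
E
```

```text
tcp [348. 503.]
near [314. 567.]
far [375. 421.]
mouth [327. 416.]
left [403. 520.]
right [297. 505.]
(280, 490) [ 0.48  -0.263  0.103] [18 18 20]
(310, 540) [ 0.478 -0.256  0.068] [15 13 15]
(370, 560) [ 0.447 -0.246  0.018] [76 76 75]
(370, 500) [ 0.443 -0.24   0.063] [74 75 73]
(370, 420) [ 0.427 -0.239  0.101] [67 68 66]
(265, 470) [ 0.494 -0.263  0.133] [ 7  9 12]
(350, 470) [ 0.44  -0.245  0.078] [76 77 76]
```

The near finger at x≈0.48 covers the right half of the bottle, whose left edge is at (410,520) as predicted. The jaws straddle it, so I'll close them.

>>> {"op": "servo_tool", "data": {"commands": "4.5 0 0 0 0;4.5 0 0 0 0;4.5 0 0 0 0;4.5 0 0 0 0;4.5 0 0 0 0;4.5 0 0 0 0;4.5 0 0 0 0;4.5 0 0 0 0", "squeeze": 30}}

```text
time_s: 3.65
position: [0.4252, -0.2604, 0.0375]
eef_rot: [2.217, 2.223, 0.0]
ft_force: [-1.5, 1.5, 5.3]
finger_gap: 0.646
```

>>> {"op": "servo_tool", "data": {"commands": "4.5 0 0 -0.5 0;4.5 0 0 -1.5 0;4.5 0 0 -3 0;4.5 0 0 -3 0;4.5 0 0 -3 0;4.5 0 0 -3 0;4.5 0 0 -2 0;4.5 0 0 -1.5 0;4.5 0 0 0 0"}}

```text
time_s: 4.55
position: [0.4255, -0.2605, 0.2145]
eef_rot: [2.215, 2.222, 0.002]
ft_force: [-0.7, 0.2, -2.1]
finger_gap: 0.644
```

```bash
python3 - <<'E'
from h import *
plan((.4247,.038,.212),-2.9)
from workcell import manip
im,d=manip.grab_frame("scene"); ci=manip.camera_info("scene")
np.savez("pics/scene2.npz",im=im,d=d,K=ci["intrinsics"],E=ci["extrinsics"]); crop("scene2",110,240,20,200,4,"b2")
E
```

```text
t 4.55 pos [ 0.4255 -0.2605  0.2145] tooly yaw 0.17 tilt [ 0.004 -0.002 -1.   ] q [-0.549 -0.045  0.009  1.621 -0.     1.019] F [-0.7  0.2 -2.1] gap 0.644
tool shift cm [2.985e+01 1.000e-02 1.800e-01] dist 29.9 turn deg (tool z) 3.1
```

View pics/b2.png

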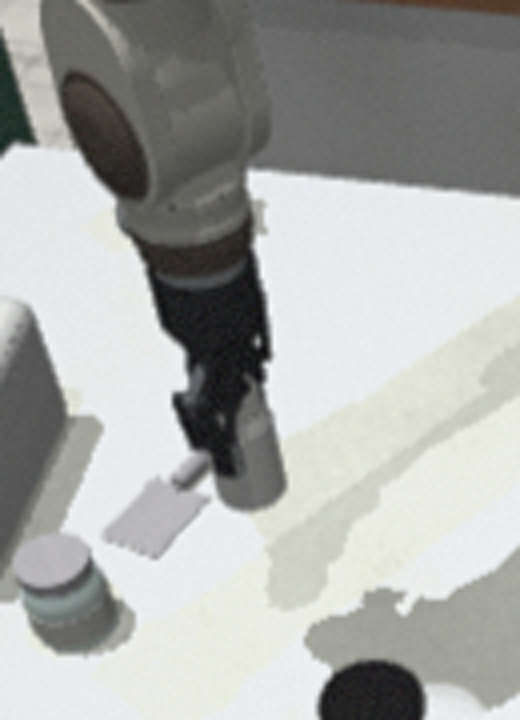

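The bottle is held upright and clear of the bench.

>>> {"op": "servo_tool", "data": {"commands": "4.5 2 0 0 0;4.5 3 0 0 0;4.5 4 0 0 0;4.5 4 0 0 0;4.5 4 0 0 0;4.5 4 0 0 0;4.5 4 0 0 0;4.5 3 0 0 0;4.5 1.85 0 0 0;4.5 0 0 0 3.1;4.5 0 0 0 0"}}

```text
time_s: 5.7
position: [0.4235, 0.039, 0.2105]
eef_rot: [-2.276, -2.164, 0.002]
ft_force: [-0.0, -0.2, -1.9]
finger_gap: 0.641
```

```bash
python3 - <<'E'
from h import *
plan((.6578,.0383,.212),-2.9)
E
```

```text
t 5.7 pos [0.4235 0.039  0.2105] tooly yaw -2.89 tilt [-0.001 -0.    -1.   ] q [ 0.092 -0.215 -0.151  1.636 -0.     1.713] F [-0.  -0.2 -1.9] gap 0.641
tool shift cm [ 1.12 23.41 -0.18] dist 23.4 turn deg (tool z) 0.0
```

>>> {"op": "servo_tool", "data": {"commands": "4.5 0.12 2 0 0;4.5 0.2 3.4 0 0;4.5 0.2 4 0 0;4.5 0.2 4 0 0;4.5 0.2 4 0 0;4.5 0.2 3 0 0;4.5 0 2 0 0;4.5 0 1 0 0;4.5 0 0 0 0;4.5 0 0 0 0"}}

```text
time_s: 6.7
position: [0.6577, 0.0371, 0.2106]
eef_rot: [-2.277, -2.163, 0.002]
ft_force: [0.2, 0.7, -1.0]
finger_gap: 0.642
```

```bash
python3 - <<'E'
from h import *
plan((.6578,.0383,.0845),-2.9)
from workcell import manip
for n in("scene","top"):
  im,d=manip.grab_frame(n); ci=manip.camera_info(n)
  np.savez(f"pics/{n}3.npz",im=im,d=d,K=ci["intrinsics"],E=ci["extrinsics"])
crop("scene3",165,335,100,270,4,"b3");crop("top3",180,350,120,250,4.5,"b3t")
E
```

```text
t 6.7 pos [0.6577 0.0371 0.2106] tooly yaw -2.93 tilt [-0.001 -0.    -1.   ] q [ 0.056  0.356  0.453  1.669 -0.     1.678] F [ 0.2  0.7 -1. ] gap 0.642
tool shift cm [ 0.12  0.02 12.61] dist 12.6 turn deg (tool z) -0.0
```

View pics/b3.png

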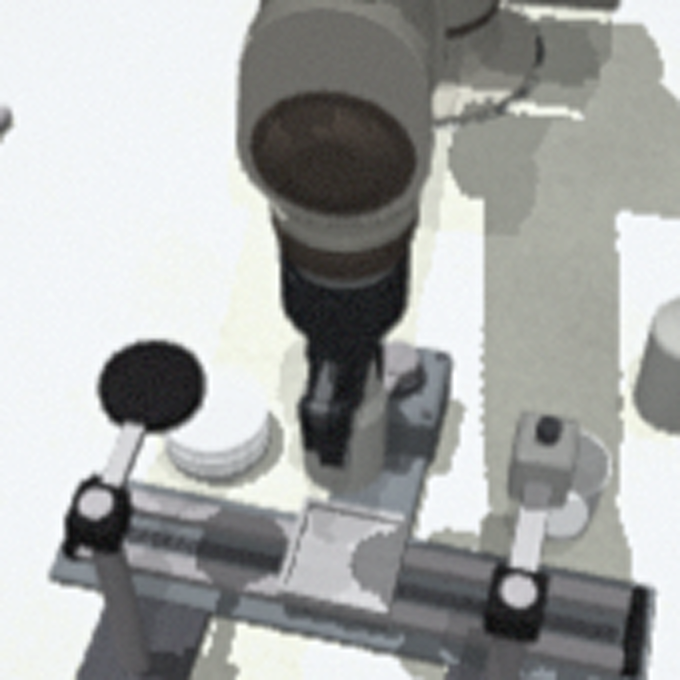

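View pics/b3t.png

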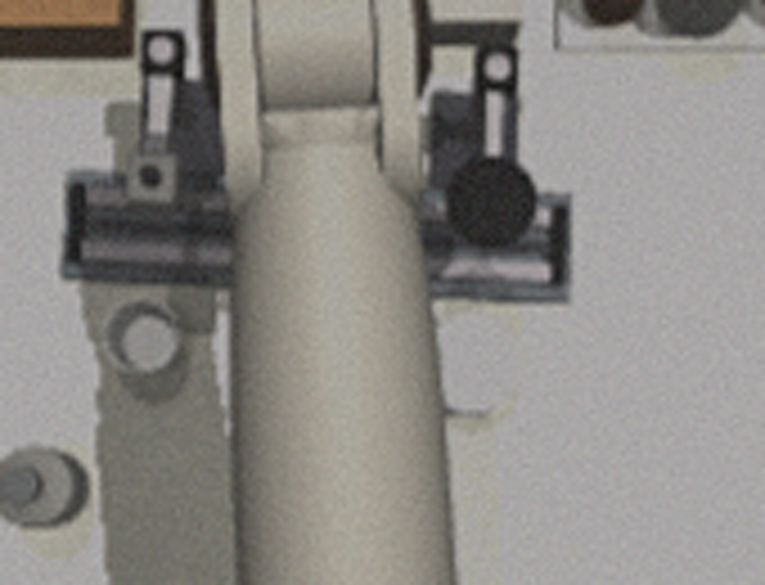

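Both views show the bottle above the tray, clear of the lamp at (495,200) in the top crop and the block at (150,175). I'll go most of the way down, then look again.

>>> {"op": "servo_tool", "data": {"commands": "4.5 0.1 0 1.5 0;4.5 0 0 2.5 0;4.5 0 0 2.5 0;4.5 0 0 2.5 0;4.5 0 0 1.5 0;4.5 0 0 0.7 0;4.5 0 0 0 0"}}

```text
time_s: 7.5
position: [0.6578, 0.0386, 0.0991]
eef_rot: [-2.277, -2.164, 0.001]
ft_force: [1.2, 0.1, -1.7]
finger_gap: 0.642
```

```bash
python3 - <<'E'
from h import *
plan((.6578,.0383,.0845),-2.9)
from workcell import manip
n="scene"
im,d=manip.grab_frame(n); ci=manip.camera_info(n);K,E=ci["intrinsics"],ci["extrinsics"]
np.savez(f"pics/{n}4.npz",im=im,d=d,K=K,E=E)
W=cloud(d,K,E)
from scipy.optimize import least_squares
q=W[(d>0)&(np.hypot(W[...,0]-.658,W[...,1]-.038)<.06)&(W[...,2]>.075)&(W[...,2]<.135)&(im.max(2)>45)]
f=least_squares(lambda p:np.hypot(q[:,0]-p[0],q[:,1]-p[1])-.028,(.65,.04),loss='soft_l1',f_scale=.002)
print("bottle",f.x,len(q),np.abs(f.fun).mean())
crop("scene4",215,315,150,265,6,"b4")
E
```

```text
t 7.5 pos [0.6578 0.0386 0.0991] tooly yaw -2.92 tilt [-0.001 -0.    -1.   ] q [ 0.059  0.34   0.217  1.449 -0.     1.68 ] F [ 1.2  0.1 -1.7] gap 0.642
tool shift cm [-0.03  0.    1.46] dist 1.5 turn deg (tool z) -0.0
bottle [0.65612474 0.03949462] 125 0.0011215310991841648
```

View pics/b4.png

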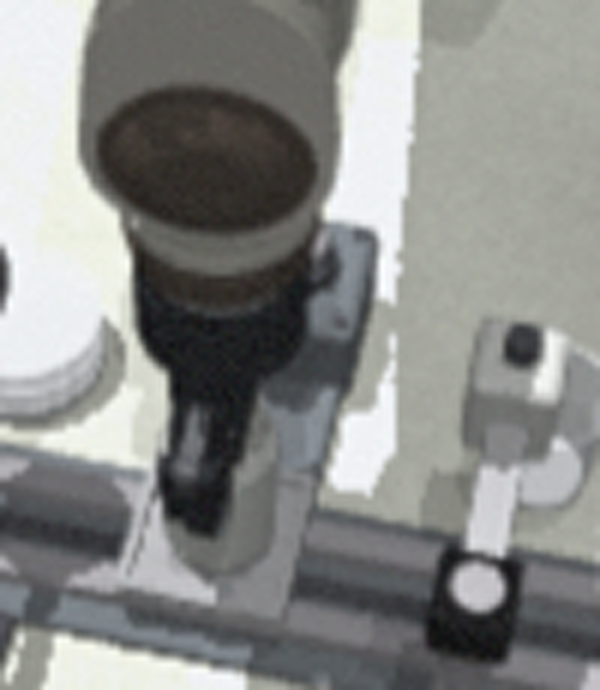

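Allowing for the scene camera's known bias, the bottle is centred over the tray. Now I'll lower it gently.

>>> {"op": "servo_tool", "data": {"commands": "4.5 0 0 0.6 0;4.5 0 0 0.4 0;4.5 0 0 0.2 0;4.5 0 0 0.15 0;4.5 0 0 0.1 0;4.5 0 0 0.05 0;4.5 0 0 0 0"}}

```text
time_s: 8.25
position: [0.6582, 0.0387, 0.0843]
eef_rot: [2.277, 2.164, 0.0]
ft_force: [1.1, -0.5, -1.4]
finger_gap: 0.639
```

>>> {"op": "servo_tool", "data": {"commands": "4.5 0 0 0.1 0;4.5 0 0 0.1 0;4.5 0 0 0 0"}}

```text
time_s: 8.55
position: [0.6583, 0.0387, 0.0825]
eef_rot: [2.277, 2.164, 0.001]
ft_force: [-1.0, 0.7, 0.4]
finger_gap: 0.643
```

>>> {"op": "servo_tool", "data": {"commands": "4.5 0 0 0.05 0;6.5 0 0 0 0;6.5 0 0 0 0;8.5 0 0 0 0;8.5 0 0 0 0;8.5 0 0 0 0;8.5 0 0 -1 0;8.5 0 0 -2 0;8.5 0 0 -3 0;8.5 0 0 -3 0;8.5 0 0 -3 0;8.5 0 0 -2 0;8.5 0 0 0 0"}}

```text
time_s: 9.85
position: [0.6592, 0.0387, 0.2261]
eef_rot: [2.275, 2.161, 0.007]
ft_force: [0.5, -0.3, 0.7]
finger_gap: 0.991
```

```bash
python3 - <<'E'
from h import *
# handle grip: axis and angle
ax=np.array([.498,.0505]); a=np.radians(-18); g=ax+.05*np.array([np.cos(a),np.sin(a)]); print(g)
plan((g[0],g[1],.225),72)
E
```

```text
[0.54555283 0.03504915]
t 9.85 pos [0.6592 0.0387 0.2261] tooly yaw -2.93 tilt [ 0.006  0.    -1.   ] q [0.059 0.36  0.488 1.693 0.    1.681] F [ 0.5 -0.3  0.7] gap 0.991
tool shift cm [ -0.94 -11.33   0.05] dist 11.4 turn deg (tool z) -74.9
```

>>> {"op": "servo_tool", "data": {"commands": "8.5 0 -1.5 0 0;8.5 -0.2 -3 0 0;8.5 -0.3 -3 0 0;8.5 -0.3 -2.5 0 0;8.5 -0.14 -1.33 0 0;8.5 0 0 0 -8.3;8.5 0 0 0 -8.3;8.5 0 0 0 -8.3;8.5 0 0 0 -8.3;8.5 0 0 0 -8.3;8.5 0 0 0 -8.3;8.5 0 0 0 -8.3;8.5 0 0 0 -8.3;8.5 0 0 0 -8.5;8.5 0 0 0 0;8.5 0 0 0 0"}}

```text
time_s: 11.45
position: [0.5444, 0.035, 0.2214]
eef_rot: [-0.499, -3.101, 0.0]
ft_force: [-1.5, -0.4, -0.5]
finger_gap: 0.995
```

```bash
cat >> h.py <<'E'
def grab(n,tag):
    from workcell import manip
    im,d=manip.grab_frame(n); ci=manip.camera_info(n); np.savez(f"pics/{n}{tag}.npz",im=im,d=d,K=ci["intrinsics"],E=ci["extrinsics"]); return load(f"{n}{tag}")
def fitbottle(im,d,K,E,c0):
    from scipy.optimize import least_squares
    W=cloud(d,K,E); q=W[(d>0)&(np.hypot(W[...,0]-c0[0],W[...,1]-c0[1])<.05)&(W[...,2]>.06)&(W[...,2]<.113)&(im.max(2)>45)]
    f=least_squares(lambda p:np.hypot(q[:,0]-p[0],q[:,1]-p[1])-.028,c0,loss='soft_l1',f_scale=.002)
    print("bottle",f.x.round(4),len(q),np.abs(f.fun).mean().round(4))
    q=W[(d>0)&(np.hypot(W[...,0]-c0[0],W[...,1]-c0[1])<.04)&(W[...,2]>.12)&(W[...,2]<.16)]
    print("neck z max",q[:,2].max() if len(q) else None,len(q))
def tray(im,d,K,E,yc):
    W=cloud(d,K,E); x,y,z=W[...,0],W[...,1],W[...,2]
    m=(d>0)&(x>.59)&(x<.72)&(abs(y-yc)<.07)&(z>.0415)&(z<.056)
    print("tray",cv2.minAreaRect((W[m][:,:2]*1000).astype('f4')),m.sum())
E
python3 - <<'E'
from h import *
plan((.5456,.035,.111),72)
a=grab("scene",5); fitbottle(*a,(.657,.039)); tray(*a,.038); crop("scene5",215,315,150,265,6,"b5")
E
```

```text
t 11.45 pos [0.5444 0.035  0.2214] tooly yaw 71.72 tilt [-0.001 -0.    -1.   ] q [ 0.064  0.073  0.142  1.64  -0.     0.383] F [-1.5 -0.4 -0.5] gap 0.995
tool shift cm [-0.12  0.04 11.04] dist 11.0 turn deg (tool z) -0.3
bottle [0.6562 0.0401] 184 0.0006
neck z max 0.14925678896771977 266
tray ((655.9894409179688, 38.95670700073242), (84.98322296142578, 86.6579818725586), 87.62967681884766) 394
```

View pics/b5.png

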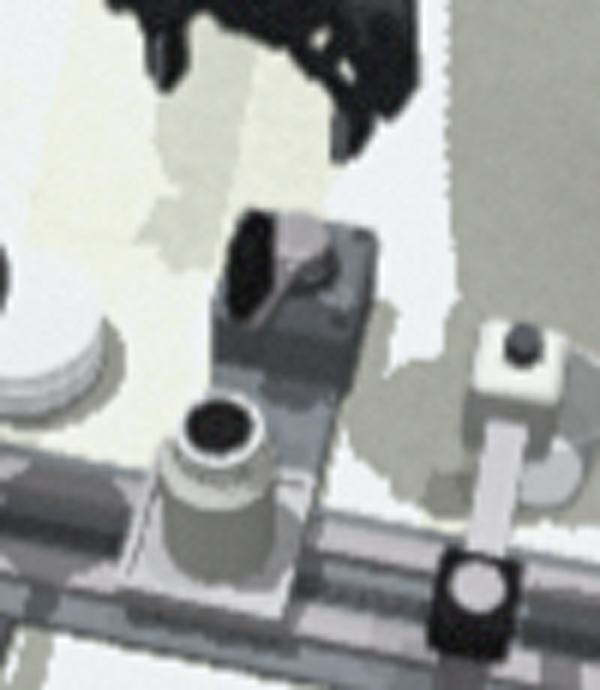

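The bottle stands upright near the tray's centre, its mouth at (215,425) in the crop. The gripper is above the handle at (255,260). Descending onto it.

>>> {"op": "servo_tool", "data": {"commands": "8.5 -0.12 0 2 0;8.5 0 0 3 0;8.5 0 0 2.5 0;8.5 0 0 1.5 0;8.5 0 0 1 0;8.5 0 0 0.9 0;8.5 0 0 0 0"}}

```text
time_s: 12.2
position: [0.5456, 0.0347, 0.1122]
eef_rot: [-0.493, -3.102, 0.0]
ft_force: [0.7, 0.1, -0.3]
finger_gap: 0.997
```

```bash
python3 - <<'E'
from h import *
state(); grab("scene",6); crop("scene6",205,305,140,225,7,"b6")
E
```

```text
t 12.2 pos [0.5456 0.0347 0.1122] tooly yaw 71.94 tilt [-0.001 -0.    -1.   ] q [ 0.063  0.067 -0.075  1.43   0.     0.379] F [ 0.7  0.1 -0.3] gap 0.997
```

View pics/b6.png

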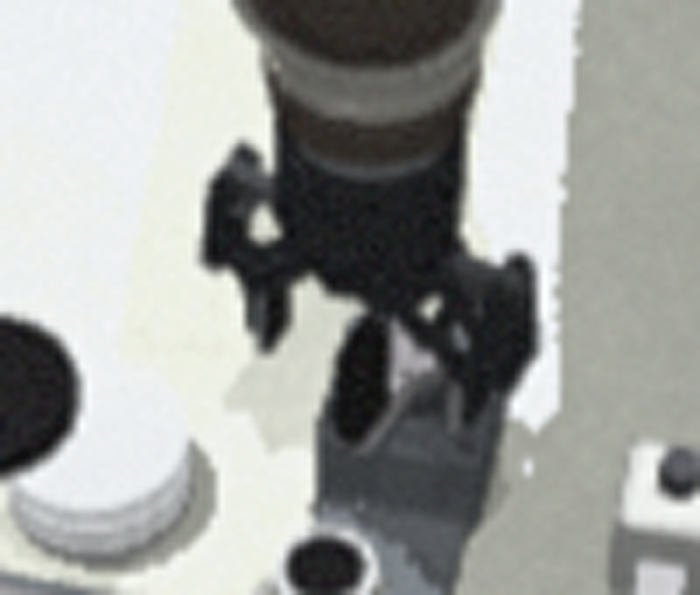

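The handle at (360,380) lies between the fingers, so I'll close on it.

>>> {"op": "servo_tool", "data": {"commands": "1 0 0 0 0;1 0 0 0 0;1 0 0 0 0;1 0 0 0 0;1 0 0 0 0;1 0 0 0 0;1 0 0 0 0;1 0 0 0 0;1 0 0 0 0;1 0 0 0 0", "squeeze": 40}}

```text
time_s: 13.25
position: [0.5459, 0.0344, 0.1131]
eef_rot: [0.492, 3.102, -0.001]
ft_force: [0.9, -5.3, 5.2]
finger_gap: 0.18
```

```bash
python3 - <<'E'
from h import *
state()
c=np.radians(8)
# tool axes: y=yaw72 tangential (anticlockwise), x = ?
o,M,y=state(); print(M[:,0].round(3),M[:,1].round(3))
for t in (7,8): print(t, 10*np.sin(np.radians(t/2)), "tangential",10*np.sin(np.radians(t/2))*np.cos(np.radians(t/2)),"inward",10*np.sin(np.radians(t/2))**2)
E
```

```text
t 13.25 pos [0.5459 0.0344 0.1131] tooly yaw 71.96 tilt [ 0.001 -0.    -1.   ] q [ 6.30e-02  6.70e-02 -7.30e-02  1.43e+00 -1.00e-03  3.78e-01] F [ 0.9 -5.3  5.2] gap 0.18
t 13.25 pos [0.5459 0.0344 0.1131] tooly yaw 71.96 tilt [ 0.001 -0.    -1.   ] q [ 6.30e-02  6.70e-02 -7.30e-02  1.43e+00 -1.00e-03  3.78e-01] F [ 0.9 -5.3  5.2] gap 0.18
[-0.951  0.31  -0.001] [ 0.31   0.951 -0.   ]
7 0.6104853953485687 tangential 0.6093467170257374 inward 0.03726924179338982
8 0.697564737441253 tangential 0.6958655048003272 inward 0.048659656292148426
```

>>> {"op": "servo_tool", "data": {"commands": "1 0.049 0.696 0 -8;1 0.049 0.696 0 -8;1 0.049 0.696 0 -8;1 0 0 0 0"}}

```text
time_s: 13.65
position: [0.5481, 0.0562, 0.1131]
eef_rot: [-0.173, 3.136, 0.001]
ft_force: [0.6, -2.8, 5.3]
finger_gap: 0.179
```

```bash
cat >> h.py <<'E'
def crank():
    o,M,yaw=state(); ax=np.array([.498,.0505]); r=o["position"][:2]-ax; a=np.degrees(np.arctan2(r[1],r[0])); print("radius",np.hypot(*r).round(4),"ang",a.round(2),"tool radial yaw",(yaw-90)%360,"torq",np.round(o["wrist_torque"],2))
E
python3 -c "
from h import *
crank()"
```

```text
t 13.65 pos [0.5481 0.0562 0.1131] tooly yaw 96.3 tilt [ 0.001  0.    -1.   ] q [ 0.102  0.076 -0.064  1.431  0.    -0.008] F [ 0.6 -2.8  5.3] gap 0.179
radius 0.0504 ang 6.45 tool radial yaw 6.2977312360290085 torq [-0.55 -0.06  0.37]
```

>>> {"op": "servo_tool", "data": {"commands": "1 0.049 0.696 0 -8;1 0.049 0.696 0 -8;1 0.049 0.696 0 -8;1 0.049 0.696 0 -8;1 0.049 0.696 0 -8;1 0.049 0.696 0 -8;1 0.049 0.696 0 -8;1 0 0 0 0"}}

```text
time_s: 14.45
position: [0.5208, 0.0958, 0.1131]
eef_rot: [-1.625, 2.688, 0.004]
ft_force: [-2.5, 3.9, 5.8]
finger_gap: 0.18
```

```bash
python3 -c "
from h import *
crank()
a=grab('scene',7); fitbottle(*a,(.659,.059)); crop('scene7',205,325,140,260,5,'b7')"
```

```text
t 14.45 pos [0.5208 0.0958 0.1131] tooly yaw 152.31 tilt [-0.001  0.002 -1.   ] q [ 0.181  0.026 -0.116  1.429  0.003 -0.907] F [-2.5  3.9  5.8] gap 0.18
radius 0.0508 ang 63.26 tool radial yaw 62.314149433708565 torq [ 0.51  0.45 -0.  ]
bottle [0.6577 0.066 ] 175 0.0007
neck z max 0.1485488154872442 271
```

View pics/b7.png

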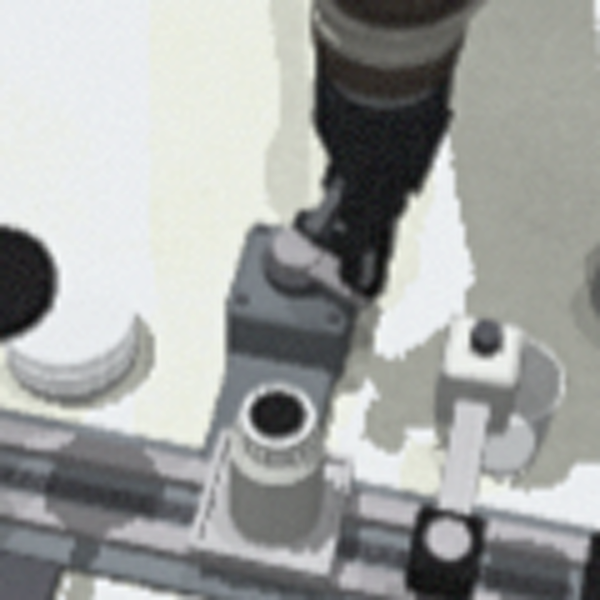

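>>> {"op": "servo_tool", "data": {"commands": "1 0.049 0.696 0 -8;1 0.049 0.696 0 -8;1 0.049 0.696 0 -8;1 0.049 0.696 0 -8;1 0.049 0.696 0 -8;1 0.049 0.696 0 -8;1 0.049 0.696 0 -8;1 0 0 0 0"}}

```text
time_s: 15.3
position: [0.4726, 0.0955, 0.1131]
eef_rot: [-2.696, 1.61, 0.007]
ft_force: [-10.9, 8.2, 9.0]
finger_gap: 0.184
```

```bash
python3 -c "
from h import *
crank()"
```

```text
t 15.3 pos [0.4726 0.0955 0.1131] tooly yaw -151.7 tilt [-0.003  0.003 -1.   ] q [ 0.197 -0.085 -0.224  1.434  0.004 -1.867] F [-10.9   8.2   9. ] gap 0.184
radius 0.0517 ang 119.46 tool radial yaw 118.30309594676302 torq [ 1.1   1.79 -0.13]
```

>>> {"op": "servo_tool", "data": {"commands": "3 0 0 0 0;5 0 0 0 0;8.5 0 0 0 0;8.5 0 0 0 0;8.5 0 0 0 0"}}

```text
time_s: 15.8
position: [0.4747, 0.0943, 0.1126]
eef_rot: [2.692, -1.619, -0.0]
ft_force: [-0.7, -0.3, -0.2]
finger_gap: 0.99
```

```bash
python3 -c "
from h import *
crank()
P=np.array([(.5459,.0344),(.5481,.0562),(.5208,.0958),(.4726,.0955)]);A=np.radians([-18.04,6.3,62.3,118.3])
N=np.c_[-np.sin(A),np.cos(A)]; s=np.linalg.lstsq(N,(N*P).sum(1),rcond=None); print(s[:2]); ax=s[0]; print(np.hypot(*(P-ax).T))
a=grab('scene',8); W=cloud(a[1],a[2],a[3]); 
crop('scene8',205,325,130,250,5,'b8')"
```

```text
t 15.8 pos [0.4747 0.0943 0.1126] tooly yaw -152.04 tilt [-0.  0. -1.] q [ 0.196 -0.083 -0.223  1.431  0.    -1.863] F [-0.7 -0.3 -0.2] gap 0.99
radius 0.0496 ang 117.98 tool radial yaw 117.96076887486859 torq [-0.05  0.03 -0.02]
(array([0.49690222, 0.05043208]), array([2.40371419e-08]))
[0.05155396 0.05152167 0.05127721 0.05120269]
```

View pics/b8.png

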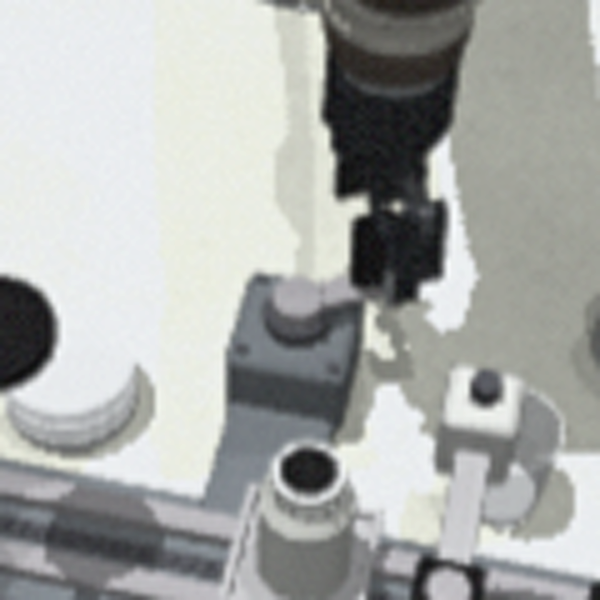

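The axis refit agrees to a fraction of a millimetre. Next I'll turn the open gripper half a turn around the handle.

>>> {"op": "servo_tool", "data": {"commands": "8.5 0 0 0 8.5;8.5 0 0 0 8.5;8.5 0 0 0 8.5;8.5 0 0 0 8.5;8.5 0 0 0 8.5;8.5 0 0 0 8.5;8.5 0 0 0 8.5;8.5 0 0 0 8.5;8.5 0 0 0 8.5;8.5 0 0 0 8.5;8.5 0 0 0 8.5;8.5 0 0 0 8.5;8.5 0 0 0 8.5;8.5 0 0 0 8.5;8.5 0 0 0 8.5;8.5 0 0 0 8.5;8.5 0 0 0 8.5;8.5 0 0 0 8.5;8.5 0 0 0 8.5;8.5 0 0 0 8.5"}}

```text
time_s: 17.85
position: [0.4747, 0.0943, 0.1127]
eef_rot: [-1.387, -2.819, 0.0]
ft_force: [0.9, 0.3, 1.1]
finger_gap: 0.996
```

>>> {"op": "servo_tool", "data": {"commands": "8.5 0 0 0 5;8.5 0 0 0 5;8.5 0 0 0 0;8.5 0 0 0 0"}}

```text
time_s: 18.25
position: [0.4747, 0.0943, 0.1128]
eef_rot: [-1.615, -2.694, 0.0]
ft_force: [1.0, -0.2, 0.2]
finger_gap: 0.997
```

```bash
sed -i 's/ax=np.array(\[.498,.0505\])/ax=np.array([.4969,.0504])/' h.py; python3 -c "
from h import *
crank(); a=np.radians(118.3); plan((.4969+.05*np.cos(a),.0504+.05*np.sin(a),.1126),28.3)"
```

```text
t 18.25 pos [0.4747 0.0943 0.1128] tooly yaw 28.11 tilt [-0.  0. -1.] q [ 0.196 -0.083 -0.223  1.431  0.     1.276] F [ 1.  -0.2  0.2] gap 0.997
radius 0.0492 ang 116.83 tool radial yaw 298.11446173701705 torq [-0.03  0.05 -0.02]
t 18.25 pos [0.4747 0.0943 0.1128] tooly yaw 28.11 tilt [-0.  0. -1.] q [ 0.196 -0.083 -0.223  1.431  0.     1.276] F [ 1.  -0.2  0.2] gap 0.997
tool shift cm [ 0.09 -0.13  0.02] dist 0.2 turn deg (tool z) -0.2
```

>>> {"op": "servo_tool", "data": {"commands": "6 0.09 -0.13 0 -0.2;3 0 0 0 0;1 0 0 0 0;1 0 0 0 0;1 0 0 0 0;1 0 0 0 0;1 0 0 0 0;1 0 0 0 0;1 0 0 0 0;1 0 0 0 0", "squeeze": 40}}

```text
time_s: 19.25
position: [0.4731, 0.0945, 0.1129]
eef_rot: [1.614, 2.695, 0.0]
ft_force: [-0.7, -0.2, 1.0]
finger_gap: 0.179
```

```bash
python3 -c "
from h import *
crank()"
```

```text
t 19.25 pos [0.4731 0.0945 0.1129] tooly yaw 28.17 tilt [ 0.  0. -1.] q [ 0.197 -0.087 -0.226  1.431  0.     1.276] F [-0.7 -0.2  1. ] gap 0.179
radius 0.0501 ang 118.32 tool radial yaw 298.1742276483615 torq [-0.02  0.11  0.08]
```

>>> {"op": "servo_tool", "data": {"commands": "1 -0.049 -0.696 0 -8;1 -0.049 -0.696 0 -8;1 -0.049 -0.696 0 -8;1 -0.049 -0.696 0 -8;1 -0.049 -0.696 0 -8;1 -0.049 -0.696 0 -8;1 -0.049 -0.696 0 -8;1 -0.049 -0.696 0 -8;1 -0.049 -0.696 0 -8;1 0 0 0 0"}}

```text
time_s: 20.25
position: [0.4475, 0.0411, 0.1129]
eef_rot: [-0.281, 3.129, -0.0]
ft_force: [-2.1, 0.8, 3.3]
finger_gap: 0.183
```

```bash
python3 -c "
from h import *
crank();a=grab('scene',9); fitbottle(*a,(.66,.11)); crop('scene9',205,325,140,260,5,'b9')"
```

```text
t 20.25 pos [0.4475 0.0411 0.1129] tooly yaw 100.26 tilt [ 0. -0. -1.] q [ 0.092 -0.167 -0.298  1.44  -0.    -0.088] F [-2.1  0.8  3.3] gap 0.183
radius 0.0503 ang -169.29 tool radial yaw 10.25918978079254 torq [0.13 0.36 0.28]
bottle [0.6598 0.1062] 181 0.0006
neck z max 0.15014732226208627 273
```

View pics/b9.png

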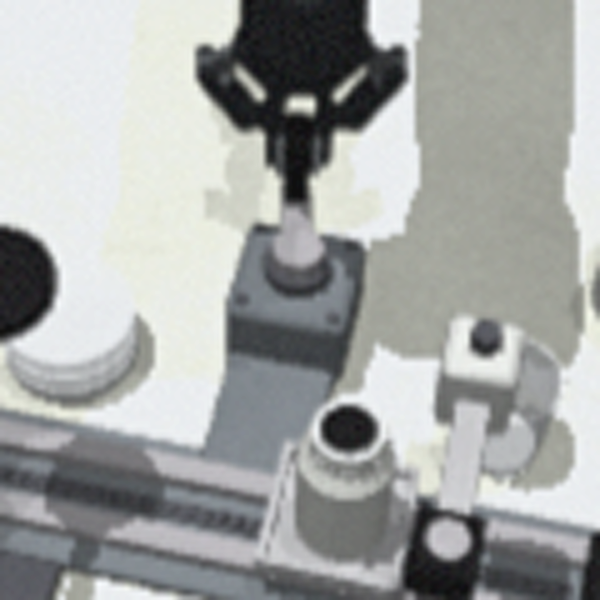

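>>> {"op": "servo_tool", "data": {"commands": "1 -0.049 -0.696 0 -8;1 -0.049 -0.696 0 -8;1 -0.049 -0.696 0 -8;1 -0.049 -0.696 0 -8;1 -0.049 -0.696 0 -8;1 -0.049 -0.696 0 -8;1 -0.049 -0.696 0 -8;1 -0.049 -0.696 0 -8;1 -0.049 -0.696 0 -8;1 -0.049 -0.696 0 -8;1 0 0 0 0"}}

```text
time_s: 21.4
position: [0.4973, -0.0, 0.1129]
eef_rot: [2.224, -2.218, 0.001]
ft_force: [-3.2, -6.0, 4.3]
finger_gap: 0.179
```

```bash
python3 -c "
from h import *
crank()"
```

```text
t 21.4 pos [ 0.4973 -0.      0.1129] tooly yaw -179.85 tilt [-0.    -0.001 -1.   ] q [ 1.000e-03 -5.100e-02 -1.920e-01  1.430e+00 -1.000e-03 -1.573e+00] F [-3.2 -6.   4.3] gap 0.179
radius 0.0504 ang -89.54 tool radial yaw 90.15431653801625 torq [-0.86  0.43  0.39]
```

>>> {"op": "servo_tool", "data": {"commands": "4 0 0 0 0;8.5 0 0 0 0;8.5 0 0 0 0;8.5 0 0 0 0;8.5 0 0 0 8.5;8.5 0 0 0 8.5;8.5 0 0 0 8.5;8.5 0 0 0 8.5;8.5 0 0 0 8.5;8.5 0 0 0 8.5;8.5 0 0 0 8.5;8.5 0 0 0 8.5;8.5 0 0 0 8.5;8.5 0 0 0 8.5"}}

```text
time_s: 22.8
position: [0.4969, 0.0005, 0.1128]
eef_rot: [-0.131, 3.139, 0.0]
ft_force: [0.5, 0.6, 0.2]
finger_gap: 0.998
```

>>> {"op": "servo_tool", "data": {"commands": "8.5 0 0 0 8.5;8.5 0 0 0 8.5;8.5 0 0 0 8.5;8.5 0 0 0 8.5;8.5 0 0 0 8.5;8.5 0 0 0 8.5;8.5 0 0 0 8.5;8.5 0 0 0 8.5;8.5 0 0 0 8.5;8.5 0 0 0 8.5;8.5 0 0 0 8.5;8.5 0 0 0 1.5;8.5 0 0 0 0;8.5 0 0 0 0"}}

```text
time_s: 24.2
position: [0.4969, 0.0004, 0.1128]
eef_rot: [-2.215, -2.228, 0.0]
ft_force: [0.0, 0.5, -0.5]
finger_gap: 0.995
```

```bash
python3 -c "
from h import *
crank(); a=np.radians(-89.7); plan((.4969+.05*np.cos(a),.0504+.05*np.sin(a),.1128),.3)"
```

```text
t 24.2 pos [4.969e-01 4.000e-04 1.128e-01] tooly yaw 0.35 tilt [-0. -0. -1.] q [ 1.000e-03 -5.200e-02 -1.930e-01  1.429e+00 -0.000e+00  1.566e+00] F [ 0.   0.5 -0.5] gap 0.995
radius 0.05 ang -90.0 tool radial yaw 270.3480086113994 torq [-0.02  0.03  0.06]
t 24.2 pos [4.969e-01 4.000e-04 1.128e-01] tooly yaw 0.35 tilt [-0. -0. -1.] q [ 1.000e-03 -5.200e-02 -1.930e-01  1.429e+00 -0.000e+00  1.566e+00] F [ 0.   0.5 -0.5] gap 0.995
tool shift cm [-0.    0.03 -0.  ] dist 0.0 turn deg (tool z) 0.0
```

Now grip again and wind another 104°. In this grasp tool y points anticlockwise and tool x inwards.

>>> {"op": "servo_tool", "data": {"commands": "6 0 0.03 0 0;3 0 0 0 0;1 0 0 0 0;1 0 0 0 0;1 0 0 0 0;1 0 0 0 0;1 0 0 0 0;1 0 0 0 0;1 0 0 0 0;1 0 0 0 0"}}

```text
time_s: 25.2
position: [0.4973, 0.0004, 0.1129]
eef_rot: [2.218, 2.225, 0.0]
ft_force: [-0.6, -1.4, 1.2]
finger_gap: 0.186
```

>>> {"op": "servo_tool", "data": {"commands": "1 0.049 0.696 0 -8;1 0.049 0.696 0 -8;1 0.049 0.696 0 -8;1 0.049 0.696 0 -8;1 0.049 0.696 0 -8;1 0.049 0.696 0 -8;1 0.049 0.696 0 -8;1 0.049 0.696 0 -8;1 0.049 0.696 0 -8;1 0.049 0.696 0 -8;1 0.049 0.696 0 -8;1 0.049 0.696 0 -8;1 0.049 0.696 0 -8;1 0 0 0 0;1 0 0 0 0"}}

```text
time_s: 26.7
position: [0.5452, 0.0625, 0.1129]
eef_rot: [0.382, -3.118, 0.0]
ft_force: [-4.9, -2.1, 4.0]
finger_gap: 0.182
```

```bash
python3 -c "
from h import *
crank();a=grab('scene',10); fitbottle(*a,(.663,.16)); crop('scene10',215,335,150,270,6,'b10')
b=grab('top',10); crop('top10',190,300,130,230,6,'b10t')
W=cloud(*a[1:]); x,y,z=np.moveaxis(W,-1,0)
m=(a[1]>0)&(x>.62)&(x<.7)&(y>.12)&(y<.2)&(z>.225)&(z<.255); print('block',cv2.minAreaRect((W[m][:,:2]*1000).astype('f4')))
"
```

```text
t 26.7 pos [0.5452 0.0625 0.1129] tooly yaw 103.96 tilt [-0.001 -0.    -1.   ] q [ 0.114  0.072 -0.068  1.431 -0.    -0.129] F [-4.9 -2.1  4. ] gap 0.182
radius 0.0498 ang 14.02 tool radial yaw 13.961323795742246 torq [-0.27  0.76  0.28]
bottle [0.6629 0.1638] 51 0.0004
neck z max 0.14889310972847847 138
block ((663.3750610351562, 170.04444885253906), (39.78788757324219, 39.80684280395508), 87.10931396484375)
```

View pics/b10.png

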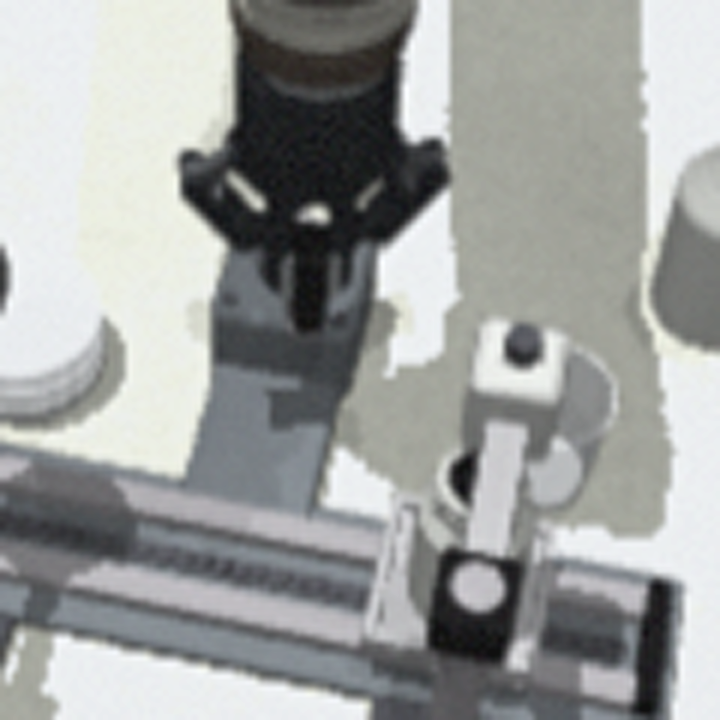

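View pics/b10t.png

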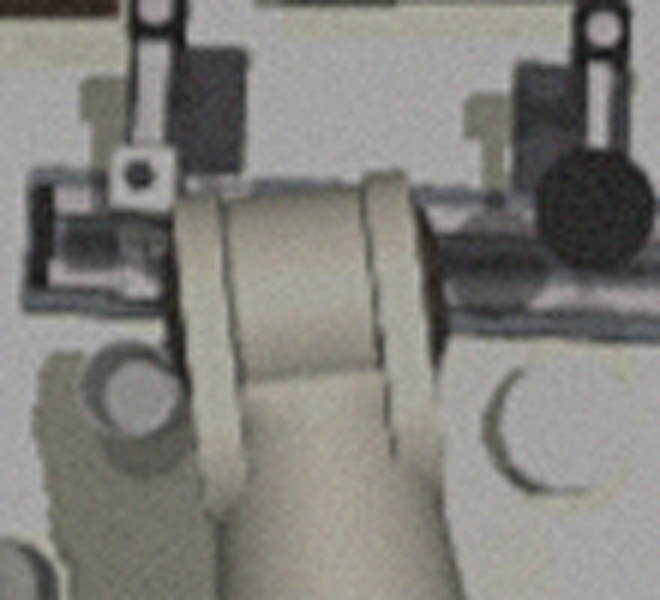

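>>> {"op": "servo_tool", "data": {"commands": "1 0.037 0.609 0 -7;1 0.037 0.609 0 -7;1 0.037 0.609 0 -7;1 0 0 0 0;1 0 0 0 0"}}

```text
time_s: 27.3
position: [0.5376, 0.079, 0.1128]
eef_rot: [0.945, -2.995, -0.0]
ft_force: [-4.3, -1.2, 4.4]
finger_gap: 0.18
```

```bash
cat >> h.py <<'E'
def neck(im,d,K,E,c0):
    # mouth rim / body silhouettes at given heights
    from scipy.optimize import least_squares
    W=cloud(d,K,E); 
    for z0,z1,r in((.06,.113,.028),(.129,.143,.021)):
        q=W[(d>0)&(np.hypot(W[...,0]-c0[0],W[...,1]-c0[1])<.04)&(W[...,2]>z0)&(W[...,2]<z1)&(im.max(2)>45)]
        f=least_squares(lambda p:np.hypot(q[:,0]-p[0],q[:,1]-p[1])-r,c0,loss='soft_l1',f_scale=.002)
        print(z0,f.x.round(4),len(q),"y range",q[:,1].min().round(4),q[:,1].max().round(4))
E
python3 -c "
from h import *
crank();a=grab('scene',11); neck(*a,(.664,.168)); tray(*a,.168); crop('scene11',255,325,190,270,9,'b11')
"
```

```text
t 27.3 pos [0.5376 0.079  0.1128] tooly yaw 125.03 tilt [-0.001 -0.    -1.   ] q [ 0.146  0.059 -0.082  1.43  -0.    -0.465] F [-4.3 -1.2  4.4] gap 0.18
radius 0.0497 ang 35.05 tool radial yaw 35.02763539059836 torq [-0.31  0.86  0.16]
0.06 [0.6633 0.1703] 48 y range 0.1426 0.1973
0.129 [0.6636 0.1704] 26 y range 0.1509 0.1918
tray ((647.7410888671875, 169.71165466308594), (83.83576202392578, 117.80838775634766), 87.45354461669922) 304
```

View pics/b11.png

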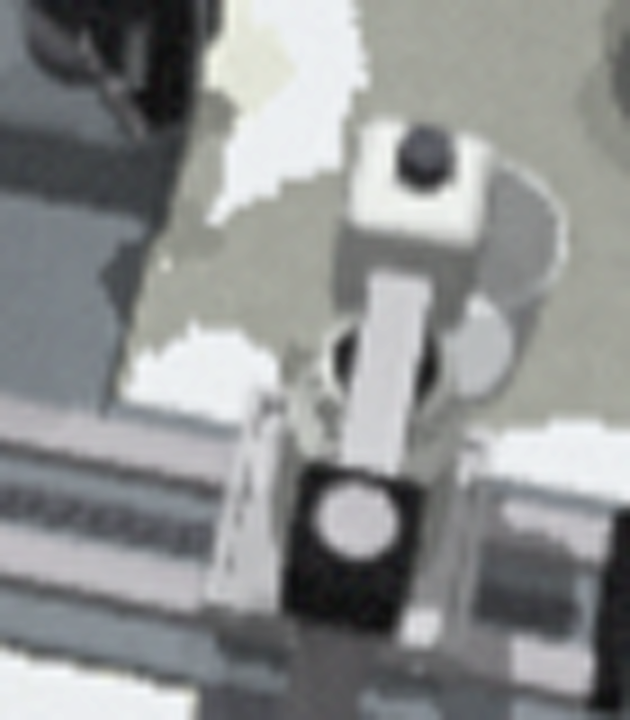

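The scene camera puts the bottle at (0.6634, 0.1703) and the nozzle block at (0.6634, 0.1700). In the crop the dark mouth shows evenly on both sides of the arm at (390,370). I'll release the crank and back away.

>>> {"op": "servo_tool", "data": {"commands": "3 0 0 0 0;6 0 0 0 0;8.5 0 0 0 0;8.5 0 0 0 0;8.5 0 0 -1 0;8.5 0 0 -2 0;8.5 0 0 -3 0;8.5 0 0 -3 0;8.5 0 0 -3 0;8.5 0 0 0 0"}}

```text
time_s: 28.35
position: [0.5392, 0.0794, 0.2379]
eef_rot: [-0.947, 2.988, -0.002]
ft_force: [0.5, 0.5, 0.9]
finger_gap: 0.997
```

```bash
python3 -c "
from h import *
plan((.35,-.2,.232))"
```

```text
t 28.35 pos [0.5392 0.0794 0.2379] tooly yaw 125.16 tilt [ 0.007  0.001 -1.   ] q [ 0.146  0.07   0.171  1.665  0.    -0.467] F [0.5 0.5 0.9] gap 0.997
tool shift cm [ 31.56 -11.95   0.44] dist 33.8
```

>>> {"op": "servo_tool", "data": {"commands": "8.5 2.5 -0.9 0 0;8.5 3.5 -1.3 0 0;8.5 4 -1.5 0 0;8.5 4 -1.5 0 0;8.5 4 -1.5 0 0;8.5 4 -1.5 0 0;8.5 4 -1.5 0 0;8.5 3 -1.2 0 0;8.5 2.5 -1 0 0;8.5 0 0 0 0"}}

```text
time_s: 29.35
position: [0.3476, -0.2014, 0.2331]
eef_rot: [-0.944, 2.996, -0.001]
ft_force: [0.7, 0.3, 0.2]
finger_gap: 0.996
```

```bash
python3 -c "
from h import *
state();a=grab('scene',12); neck(*a,(.664,.168)); b=grab('top',12); neck(*b,(.666,.168)); crop('top12',180,350,120,250,4.5,'b12t'); crop('top12',195,235,140,190,12,'b12c'); crop('scene12',165,365,145,300,4,'b12')
for n in('top12','scene12'):
  im,d,K,E=load(n);W=cloud(d,K,E);x,y,z=np.moveaxis(W,-1,0)
  m=(d>0)&(x>.62)&(x<.7)&(y>.12)&(y<.21)&(z>.228)&(z<.2475); print(n,'block',cv2.minAreaRect((W[m][:,:2]*1000).astype('f4')))
"
```

```text
t 29.35 pos [ 0.3476 -0.2014  0.2331] tooly yaw 124.97 tilt [ 0.    -0.001 -1.   ] q [-0.525 -0.264 -0.146  1.688 -0.    -1.135] F [0.7 0.3 0.2] gap 0.996
0.06 [0.6633 0.1704] 44 y range 0.1426 0.1971
0.129 [0.6644 0.1705] 24 y range 0.1498 0.1916
0.06 [0.67   0.1694] 18 y range 0.1414 0.1934
0.129 [0.6691 0.1703] 20 y range 0.1466 0.1829
top12 block ((665.511474609375, 168.20533752441406), (39.40895462036133, 38.481624603271484), 87.68638610839844)
scene12 block ((664.3779907226562, 169.8399658203125), (39.9581413269043, 38.68115997314453), 85.90301513671875)
```

View pics/b12t.png

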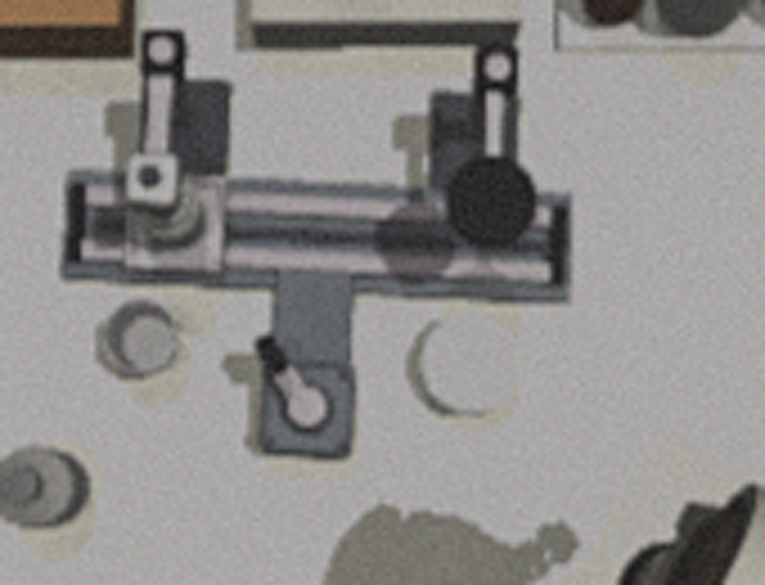

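View pics/b12.png

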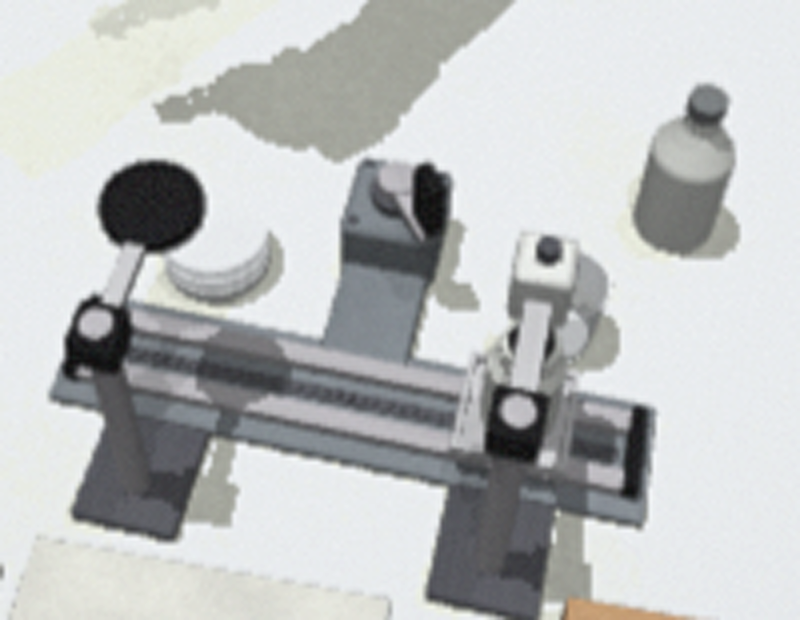

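View pics/b12c.png

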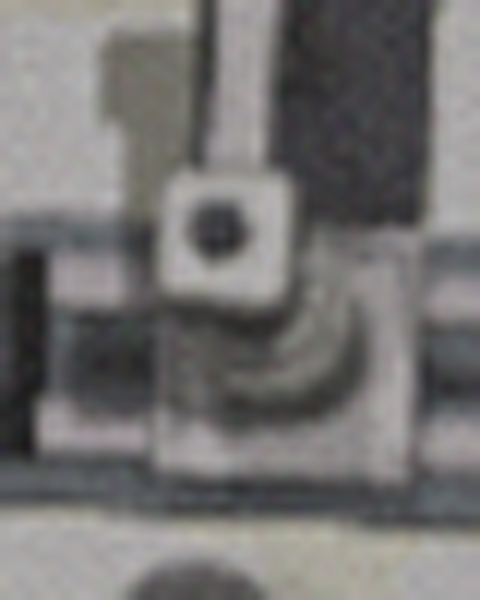

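```bash
python3 -c "
from workcell import manip
print(manip.close_job())"
```

```text
the job is handed in; nothing more can be done
None
```

I stood the open bottle upright in the tray, let go of it, and wound the crank anticlockwise by about 413° in three grips. That moved the tray about 130 mm towards the nozzle on the +y side. I then released the crank, backed the arm away, and handed the job in at about 29.5 s.

**Centring:** the three checks put the mouth within about 1–4 mm of the nozzle. The nozzle tip is not visible in either camera, so I compared the bottle with the centre of the nozzle's white block.

| Check | Bottle offset from nozzle block |
|---|---|
| Scene camera | within 1 mm |
| Crank angle | about 0.5 mm along the rail |
| Top camera | 1–2 mm along the rail, about 4 mm across it |

The top camera's figures disagree most. Its fit is weak because the block hides most of the bottle, leaving only about 20 points.

**Final state:** both pictures show the bottle standing in the tray and the crank free. The beaker, dishes and capped bottle are where they started. I did not re-check the jar and tipbox after the early pictures, but the gripper's path stayed clear of the jar, and I saw nothing touch the tipbox. The wrist force readings stayed below about 17 N.

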